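Set out the chip-erasing desk

TASK

Set the desk out for the next batch of chips: lay the chip tray flat on the middle of the eraser box's top, lengthwise along the box, and lay the red fuse puller on the middle of the tray, lengthwise along it. Stand the brass tin on the soldering plate, midway between the iron holder and the tip-cleaner pot, and put the mouse on the middle of its mat, its length running parallel to the mat's shorter sides. Let go of everything and leave the mug where it stands.

Things in the scene. Friction and masses are not known exactly. Their poses are not given: they have to be found in the camera images.
- tray_mid (a point): Chip tray: flat black oblong block, 100 x 56 mm, 20 mm high, with three grey chips with amber windows flush in its flat top. Point at its centre, 10 mm above its underside; x along its 100 mm length, y across, z up. Loose, on the desk at the start.
- puller_mid (a point): Fuse puller: small red nylon double-ended tongs lying flat, 92 mm long, 14 mm high; a solid middle block 42 mm long and 18 mm wide, to be gripped there, and two slightly splayed prongs at each end (about 25 mm over all). Point at its centre, 7 mm above its underside; x along its length, z up. Loose.
- tin_mid (a point): Tip-tinner tin: flat round closed brass tin, 51 mm in diameter, 25 mm high. Point at its centre, 12.5 mm above its underside; z up. Loose.
- mouse_mid (a point): Computer mouse: cream plastic, no cable, 104 mm long, 58 mm wide, 34 mm high; sides upright up to 22 mm and narrower (50 mm) above that. Point at its centre, 17 mm above its underside; x along its length towards the button end, z up. Loose.
- eraser: EPROM eraser: beige metal box with a steel sliding door in the front, 190 mm long (its y), 110 mm deep (its x), flat top 70 mm above the desk. Fixed. Origin under its centre, at desk height; x points away from the robot, out of its back; z up.
- mat: Mouse mat: rigid grey oblong, shorter sides 170 mm (along its x, running away from the robot), longer sides 200 mm (along its y), 4 mm thick. Fixed, at the left or the right of the desk. Origin under its centre, at desk height.
- plate: Soldering plate: aluminium, 280 (its x, away from the robot) x 130 x 4 mm thick, fixed, on the side of the desk opposite the mat. Far end, x = 65 to 135 mm: iron holder, grey block with steel coil, 80 mm wide, up to 110 mm high. Near end: round white tip-cleaner pot, 66 mm wide, 41 mm high, centred at x = -98 mm. Origin under the plate's centre at desk height, counts as midway.
- mug_mid (a point): White ceramic mug, 78 mm in diameter, 92 mm high, standing beside the eraser, left or right; to be left alone. Point at its centre, 46 mm up.
There are look-alikes about, which are no part of the job. Of the things like the part that bears puller_mid, leave any that is grey, pink or turquoise; of the rest the smaller one is meant.

How it is judged (in metres and radians):
At the end, for the whole second after the job is handed in: Tray flat on the eraser, puller flat on the tray, tin upright on the plate, mouse upright on the mat: each centred within 15 mm along and across; tray, puller and mouse within 0.25 rad of the stated directions; all released and at rest (x of tray_mid in the frame of eraser between -0.015 and 0.015 m and y of tray_mid in the frame of eraser between -0.015 and 0.015 m and z of tray_mid in the frame of eraser between 0.074 and 0.086 m and angle between the x axis of tray_mid and the y axis of eraser, either way round below 0.25 rad and x of puller_mid in the frame of tray_mid between -0.015 and 0.015 m and y of puller_mid in the frame of tray_mid between -0.015 and 0.015 m and z of puller_mid in the frame of tray_mid between 0.011 and 0.023 m and angle between the x axis of puller_mid and the x axis of tray_mid, either way round below 0.25 rad and x of tin_mid in the frame of plate between -0.015 and 0.015 m and y of tin_mid in the frame of plate between -0.015 and 0.015 m and z of tin_mid in the frame of plate between 0.0105 and 0.0225 m and x of mouse_mid in the frame of mat between -0.015 and 0.015 m and y of mouse_mid in the frame of mat between -0.015 and 0.015 m and z of mouse_mid in the frame of mat between 0.015 and 0.027 m and angle between the x axis of mouse_mid and the x axis of mat, either way round below 0.25 rad and angle between each of tray_mid, puller_mid, tin_mid, mouse_mid's own z axis and vertical below 0.12 rad and linear speed of each of tray, puller, tin, mouse below 0.02 m/s and contact force between each of tray, puller, tin, mouse and the fingers below 0.1 N); the robot touches nothing.
It fails at once if the mug is moved more than 30 mm or tipped (distance of mug_mid from where it was at the start of the episode above 0.03 m or angle between mug_mid's own z axis and vertical above 0.4 rad).
It also fails if it takes over 118 s, if anything falls off the work surface, if the arm or the gripper's body presses on something with over 40 N, if the wrist force passes 120 N, or if a joint passes its speed limit or range.

ROBOT

A 6-joint arm with a two-finger parallel gripper is mounted at the origin on the work surface. World frame = base frame: x ahead of the robot, y to its left, z up, the work surface at z = 0. Lengths are in mm, angles in degrees, forces in N, time in s.
With the tool pointing down it reaches from about 350 to 850 mm from the base axis. Payload 8.1 kg.
Tool frame: the origin (TCP) lies between the finger pads; the fingertips stand r.nose_length ahead of it and the grasp point (between the pads) lies 3 mm ahead of it (r.nose_length is the distance from the TCP to the fingertips, in mm); x points along the fingers, y is the direction in which the jaws open and shut, and the axes are right-handed (so a half turn about x gives the same grasp; the last joint's range is limited). The gripper opens to 85 mm and grips with 20 to 120 N. Pads are 22 mm wide; open, the fingers measure 114 mm over their backs; the gripper's body (76 mm by 85 mm) begins 54 mm behind the grasp point. The pads swing forward as they close: fully open they stand 13 mm farther back than shut.
Start: joints at [-71.585, 7.471, 85.268, -0, 87.261, -4.893], TCP at [237.423, -551.031, 253.292] pointing down, gripper open.
Joint ranges: [-169.43, 169.43], [-51.17, 129.36], [1.28, 143.12], [-76.62, 256.62], [0, 156.53], [-152.29, 152.29]. Speed limits (degrees/s): [136.94, 136.94, 159.86, 180, 180, 180].

INTERFACE

Orientations are given as [roll, pitch, yaw] about the fixed x, y, z axes, in that order (R = Rz(yaw) Ry(pitch) Rx(roll)).
In Python, from bench import sense, optics, order, r gives the robot as it stands.
- The arm moves only by the tool carry_out, never from a script. Its argument "commands" is one flat list of numbers, 7 for each row, row after row: the shift along the tool's x, y, z in m, then the turn, a rotation vector about the tool's x, y, z in degrees, then the closure, from -1 (fully open) to 1 (shut), so that 0 is half open. A call has 1 to 12 rows; each row is the pose to reach, as a shift and turn from the pose measured when the call began, along the tool's axes at that moment; what a row does not reach only later rows make up. A row lasts 1/8 s, in which the tool goes at most 62.5 mm and 10.7 degrees, less where a joint would pass 70% of its speed; a pose out of reach is approached as far as the arm can. A call with a gripper value outside its range is refused whole. The fingers move at their own pace and stop on an object; "grip_force" is the grip in N (left out, the last holds). Time passes only in rows, so rows that repeat a pose let the fingers close. It gives the time, the measured TCP pose, the force and the opening at its end, in the units of the state.
- sense(): the state, without advancing time (a new reading comes with each control period).
- optics.snapshot(name): name is "scene" or "top" or "wrist"; returns (picture, depth): 420x560x3 uint8, red, green, blue; 420x560 float32, mm along the optical axis (not along the pixel's ray), 0 where there is no reading.
- optics.calibration(name): a dict with "mtx" (3x3 intrinsics, pixels), "k1" (the pictures are not rectified: a ray, as slopes to the right and down, at radius r is drawn at 1 + k1 r^2 times it, then the intrinsics apply), "extrinsics" (4x4, takes a point from camera to world coordinates). Camera axes: x right, y up, looking along -z (the intrinsics and any distortion apply to the point x, -y, -z); pixel columns grow to the right and rows downward; lengths in mm; the calibration is good to about 2 mm. A picture is of the moment at which its call begins: read the wrist's pose just before it. calibration takes no time and is no camera call; for the wrist camera it gives the pose at the moment of the call.
- order.hand_in(): hands the job in, once; it reports no verdict.
The state is a dict: "time": time; "joint_pos": joint angles; "qd": joint speeds; "joint_efforts": joint torques, N m; "tool_pos": TCP position; "tcp_rot": TCP orientation; "ft_force": force on the tool from outside, world axes, zero at the start; "wrist_torque": the same for the moment, N m; "finger_gap": finger opening in mm.
Only numpy, scipy, OpenCV 4.12 (cv2) and the standard library are available. Lean on these libraries where they do the work, as an engineer would, in place of code of your own. Each camera call takes 0.05 s, during which the arm holds its last target. There are 200 camera calls.

## Working session

There is one attempt and no reset: what is moved stays moved. The work goes in short steps, Python scripts to look and compute and a tool call to move; the robot and the scene stay as the last step left them, time stands still between calls to the robot, and variables do not carry over. Pictures are saved under pics/ and viewed, about 12 in all and at most 16, crops included, and the job is handed in when it is done.

Besides the shell and the picture viewer there is one more tool, called by a JSON object that holds its "fn" and its "kwargs", one argument or row to a line. carry_out: Moves the arm, as the interface text tells. Its arguments: {"type":"object","properties":{"commands":{"type":"array","items":{"type":"number"}},"grip_force":{"type":"number"}},"required":["commands"]}

```bash
mkdir -p pics; ls; python3 - <<'E'
from bench import sense, optics, order, r
import cv2, numpy as np
print(sense(), r.nose_length)
for n in ("scene","top"):
    p,d=optics.snapshot(n); np.savez(f"{n}0.npz",p=p,d=d,**{k:np.array(v) for k,v in optics.calibration(n).items()})
    cv2.imwrite(f"pics/{n}0.png",p[:,:,::-1]); print(n,optics.calibration(n))
E
```

```text
pics
{'time': 0.0, 'joint_pos': array([-7.15861605e+01,  7.51471348e+00,  8.53317255e+01, -1.12333334e-03,
        8.72625180e+01, -4.89219986e+00]), 'qd': array([-0.03400616,  0.0694605 , -0.04258147,  0.08136585, -0.06277716,
       -0.06641414]), 'joint_efforts': array([-4.23030560e-04, -5.69397461e+01, -5.00561428e+01, -4.51461146e-04,
        1.49237219e-02,  2.33765485e-05]), 'tool_pos': array([ 237.2391371 , -550.52590452,  252.22507918]), 'tcp_rot': array([-94.30223647,  89.89103726, 109.00385761]), 'ft_force': array([ 1.24924974, -0.05598914, -0.53343923]), 'wrist_torque': array([-0.06642467,  0.01470922, -0.03518465]), 'finger_gap': 85.59047121913677} 22.0
scene {'mtx': array([[540.04434065,   0.        , 284.13793067],
       [  0.        , 540.04434065, 210.83526288],
       [  0.        ,   0.        ,   1.        ]]), 'k1': -0.08155051923608665, 'extrinsics': array([[ 8.78184893e-01, -3.23155737e-01,  3.52649491e-01,
         1.03233427e+03],
       [ 4.78293338e-01,  5.85294446e-01, -6.54725816e-01,
        -8.75944042e+02],
       [ 5.17461486e-03,  7.43640223e-01,  6.68559976e-01,
         1.02500062e+03],
       [ 0.00000000e+00,  0.00000000e+00,  0.00000000e+00,
         1.00000000e+00]])}
top {'mtx': array([[417.83356468,   0.        , 278.35850168],
       [  0.        , 417.83356468, 210.65170542],
       [  0.        ,   0.        ,   1.        ]]), 'k1': -0.011260807885977385, 'extrinsics': array([[ 2.66354715e-02,  9.95933122e-01, -8.60683939e-02,
         3.98415468e+02],
       [-9.99468471e-01,  2.81508485e-02,  1.64409766e-02,
         6.04499936e+01],
       [ 1.87970114e-02,  8.55847328e-02,  9.96153565e-01,
         1.23419230e+03],
       [ 0.00000000e+00,  0.00000000e+00,  0.00000000e+00,
         1.00000000e+00]])}
```

View pics/top0.png

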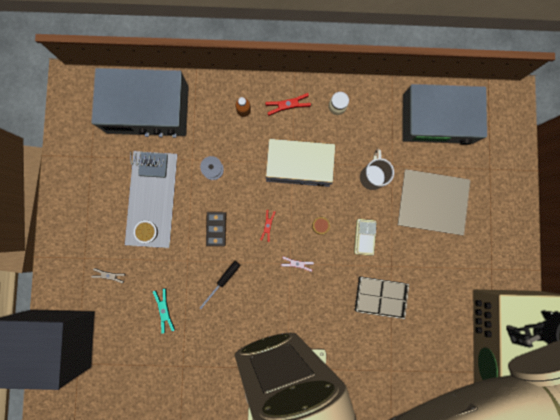

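View pics/scene0.png

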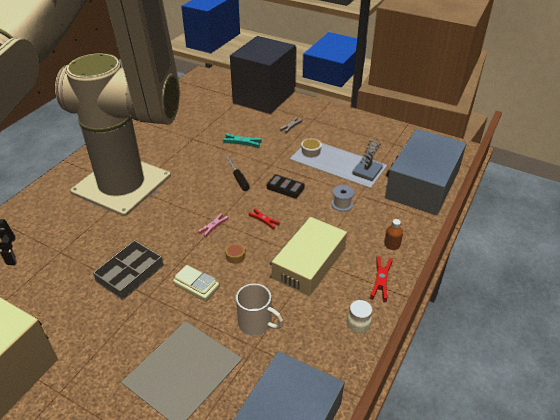

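The top picture shows these items:
- **Chip tray:** black with three chips at (216,229). The 2x2 black tray at (382,297) is a different thing.
- **Fuse pullers:** small red (268,225), big red (289,103), turquoise (163,310), pink (297,264) and grey (108,275). With the three colours excluded, the smaller red one at (268,225) is meant.
- **Other parts:** tin (321,226), mouse (366,237), eraser (300,161), mat (434,202), plate (151,199), mug (378,172).

Next I measure these and confirm in a crop.

```bash
cat > h.py <<'E'
import numpy as np, cv2
from scipy.spatial.transform import Rotation as R
def rays(px,c):
    k=float(c['k1']); D=np.array([k,0,0,0,0],float)
    u=cv2.undistortPoints(np.asarray(px,float).reshape(-1,1,2),np.asarray(c['mtx']),D).reshape(-1,2)
    return np.c_[u[:,0],-u[:,1],-np.ones(len(u))]
def onplane(px,c,z):
    E=np.asarray(c['extrinsics']); d=rays(px,c)@E[:3,:3].T; o=E[:3,3]
    return o+d*((z-o[2])/d[:,2])[:,None]
def proj(P,c):
    E=np.asarray(c['extrinsics']); q=(np.asarray(P,float)-E[:3,3])@E[:3,:3]
    s=q[:,:2]/-q[:,2:3]*[1,-1]; s=s*(1+float(c['k1'])*(s**2).sum(1))[:,None]
    return s@np.asarray(c['mtx'])[:2,:2].T+np.asarray(c['mtx'])[:2,2]
def cloud(d,c):
    h,w=d.shape; v,u=np.mgrid[:h,:w]; P=rays(np.c_[u.ravel(),v.ravel()],c)*d.reshape(-1,1)
    E=np.asarray(c['extrinsics']); return (P@E[:3,:3].T+E[:3,3]).reshape(h,w,3)
def rect(P):  # footprint: centre, long, short, angle of long axis (deg, -90..90)
    (cx,cy),(w,h),a=cv2.minAreaRect(np.asarray(P[:,:2],np.float32))
    if w<h: w,h,a=h,w,a+90
    return np.round([cx,cy,w,h,(a+90)%180-90],1)
E
python3 - <<'E'
from h import *
c=dict(np.load('top0.npz')); X=cloud(c['d'],c); p=c['p']
hsv=cv2.cvtColor(p,cv2.COLOR_RGB2HSV)
flat=X[:,:,2]; print('desk z',np.median(flat[240:250,60:90]),np.median(flat[150:300,180:400]))
def blob(mask,seed):
    n,l,s,ce=cv2.connectedComponentsWithStats(mask.astype(np.uint8)); 
    y,x=seed[1],seed[0]; w=l[y-6:y+7,x-6:x+7]; w=w[w>0]
    return l==np.bincount(w).argmax()
H,S,V=[hsv[...,i] for i in range(3)]
for n,seed,m,z in [('tray',(216,229),(V<60)|((S<60)&(V<150)),20),('puller',(268,225),(S>190)&((H<5)|(H>175)),14),
   ('bigred',(289,103),(S>190)&((H<5)|(H>175)),14),
   ('tin',(321,226),flat>12,25),('mouse',(366,237),flat>10,30),('mug',(378,172),flat>40,92),('eraser',(300,161),flat>55,70),('mat',(434,202),(S<60),4),('plate',(151,199),(S<45)|(flat>15),4)]:
    b=blob(m,seed); px=np.argwhere(b)[:,::-1]; print(n,len(px),'plane',rect(onplane(px,c,z)),'zmed',np.round(np.median(flat[b]),1),'max',np.round(flat[b].max(),1), 'hsv',np.median(hsv[b],0))
s=dict(np.load('scene0.npz'))['p']
def up(a,x0,x1,y0,y1,w,h): return cv2.resize(a[y0:y1,x0:x1],(w,h),interpolation=cv2.INTER_CUBIC)
out=np.vstack([up(p,195,405,205,265,798,228),up(s,160,350,170,300,526,360).repeat(1,1) if 0 else cv2.copyMakeBorder(up(s,160,350,170,300,526,360),0,0,0,272,0)])
cv2.imwrite('pics/crop1.png',out[:,:,::-1])
E
```

```text
desk z -0.5931093579799835 -0.32409078917851275
tray 552 plane [445.  220.1  92.8  52.4   1.6] zmed 19.7 max 1234.2 hsv [15. 27. 72.]Traceback (most recent call last):
  File "<stdin>", line 13, in <module>
  File "<stdin>", line 8, in blob
ValueError: attempt to get argmax of an empty sequence
```

```bash
cat > m.py <<'E'
from h import *
c=dict(np.load('top0.npz')); X=cloud(c['d'],c); p=c['p']
hsv=cv2.cvtColor(p,cv2.COLOR_RGB2HSV)
flat=X[:,:,2].copy(); flat[c['d']==0]=0
def blob(mask,seed):
    n,l,s,ce=cv2.connectedComponentsWithStats(mask.astype(np.uint8)); 
    y,x=seed[1],seed[0]; w=l[y-6:y+7,x-6:x+7]; w=w[w>0]
    return l==(np.bincount(w).argmax() if len(w) else 0)
H,S,V=[hsv[...,i] for i in range(3)]
red=(S>160)&((H<6)|(H>174))&(V>90)
for n,seed,m,z in [('tray',(216,229),flat>10,20),('puller',(268,225),flat>5,14),('pullerC',(268,225),red,14),
   ('bigred',(289,103),flat>5,14),('pink',(297,264),flat>5,14),
   ('tin',(321,226),flat>12,25),('mouse',(366,237),flat>10,30),('mug',(378,172),flat>40,92),('eraser',(300,161),flat>55,70),('mat',(434,202),(flat>2)&(flat<12),4),('plate',(151,199),(flat>2),4),('pot',(145,232),flat>25,41)]:
    b=blob(m,seed); px=np.argwhere(b)[:,::-1]; print(n,len(px),'plane',rect(onplane(px,c,z)),'cloud',rect(X[b]),'zmed',np.round(np.median(flat[b]),1),'max',np.round(flat[b].max(),1), 'hsv',np.median(hsv[b],0))
s=dict(np.load('scene0.npz'))['p']
def up(a,x0,x1,y0,y1,w,h): return cv2.resize(a[y0:y1,x0:x1],(w,h),interpolation=cv2.INTER_CUBIC)
out=np.vstack([up(p,195,405,205,265,798,228),cv2.copyMakeBorder(up(s,160,350,170,300,526,360),0,0,0,272,0)])
cv2.imwrite('pics/crop1.png',out[:,:,::-1])
E
python3 m.py
```

```text
tray 669 plane [446.4 221.3  96.2  55.1   2.1] cloud [446.5 221.6  96.1  56.    1.7] zmed 19.5 max 26.6 hsv [15. 30. 76.]
puller 160 plane [460.5  70.6  90.   27.  -10. ] cloud [460.6  70.6  90.2  27.1 -10. ] zmed 12.4 max 18.0 hsv [  3. 168. 188.]
pullerC 60 plane [485.1  65.3  38.5  24.1  -3.1] cloud [485.3  65.3  39.   24.2  -2.8] zmed 12.7 max 17.2 hsv [  3. 170. 190.]
bigred 389 plane [826.2  19.8 132.6  41.8 -75.4] cloud [826.3  19.9 131.7  39.  -75.6] zmed 17.9 max 25.1 hsv [  2. 184. 188.]
pink 162 plane [351.4 -17.9  90.7  26.6  80.2] cloud [351.4 -18.   90.6  27.   80.1] zmed 12.3 max 17.7 hsv [160.  24. 196.]
tin 242 plane [464.6 -83.   49.6  46.5 -88.4] cloud [464.8 -83.6  49.4  46.9 -89.3] zmed 23.8 max 32.0 hsv [ 10. 142. 151.]
mouse 700 plane [ 434.2 -211.6  102.5   58.5   -4. ] cloud [ 434.4 -215.6  103.4   59.1   -4.1] zmed 31.5 max 40.9 hsv [ 69.  14. 189.]
mug 435 plane [ 615.9 -231.1   94.6   88.6  -44. ] cloud [ 625.5 -231.6  102.7   77.6   28.7] zmed 75.3 max 95.6 hsv [ 16.  25. 105.]
eraser 2684 plane [641.5 -17.2 189.2 116.2  86.9] cloud [642.8 -17.6 190.  115.8  86.7] zmed 68.6 max 76.6 hsv [ 39.  27. 214.]
mat 2018 plane [ 544.3 -420.6  207.9  172.1   82.6] cloud [ 544.3 -421.   207.8  172.6   82.4] zmed 3.7 max 10.6 hsv [ 21.  39. 163.]
plate 3460 plane [528.1 419.6 298.4 144.3  -1.8] cloud [528.2 420.1 298.6 144.6  -1.8] zmed 5.6 max 106.9 hsv [109.  16. 173.]
pot 418 plane [432.8 418.   62.8  62.3   2.9] cloud [433.1 420.9  64.1  63.1 -88.3] zmed 36.6 max 45.8 hsv [ 20. 146. 153.]
```

View pics/crop1.png

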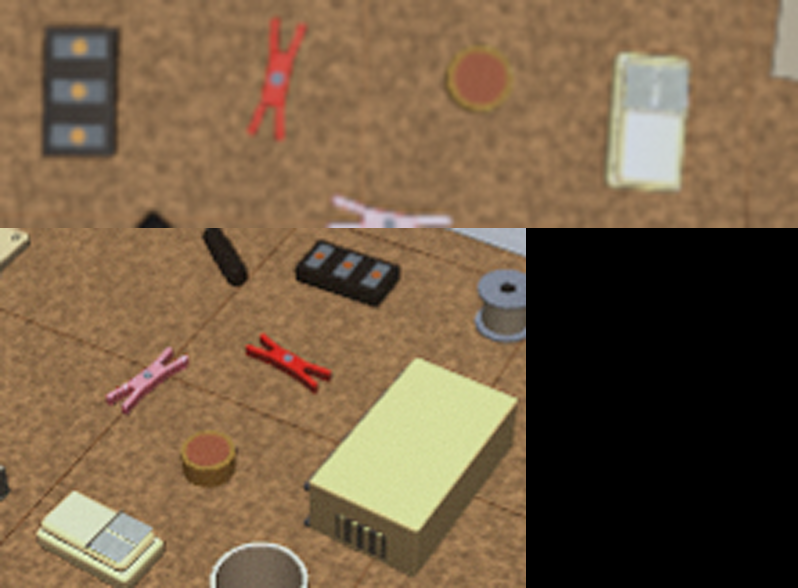

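The crop confirms the three-chip tray, the small red puller (90x27 mm; the other red one is 132 mm long), the brass-rimmed tin and the cream mouse. I start with the mouse.

```bash
cat >> h.py <<'E'
def plan(targets):
    """targets: (x,y,z,jaw angle deg) -> tool-frame shift (m), rotvec (deg) from the present pose; also state"""
    from bench import sense
    s=sense(); p=s['tool_pos']; M=R.from_euler('xyz',s['tcp_rot'],degrees=True); m=M.as_matrix()
    print('t',round(s['time'],2),'tcp',p.round(1),'jaw',round(np.degrees(np.arctan2(m[1,1],m[0,1])),1),'down',m[:,0].round(3),'q1,q6',s['joint_pos'][[0,5]].round(1),'gap',round(s['finger_gap'],1),'F',s['ft_force'].round(1))
    for x,y,z,a in targets:
        for k in (0,180):
            t=np.radians(a+k); yv=np.array([np.cos(t),np.sin(t),0]); xv=np.array([0,0,-1.])
            G=R.from_matrix(np.c_[xv,yv,np.cross(xv,yv)])
            print((x,y,z,a+k),'shift',((m.T@(np.array([x,y,z])-p))/1000).round(4),'rot',(M.inv()*G).as_rotvec(degrees=True).round(1))
E
python3 -c "
from h import *
plan([(434,-214,150,86),(434,-214,25,86)])"
```

```text
t 0.1 tcp [ 237.3 -550.6  252.4] jaw -66.7 down [-0.     0.002 -1.   ] q1,q6 [-71.6  -4.9] gap 85.5 F [ 0.5 -0.4  0.7]
(434, -214, 150, 86) shift [ 0.1028 -0.2311 -0.3138] rot [-1.527e+02 -1.000e-01  0.000e+00]
(434, -214, 150, 266) shift [ 0.1028 -0.2311 -0.3138] rot [27.3  0.   0.1]
(434, -214, 25, 86) shift [ 0.2278 -0.2309 -0.3138] rot [-1.527e+02 -1.000e-01  0.000e+00]
(434, -214, 25, 266) shift [ 0.2278 -0.2309 -0.3138] rot [27.3  0.   0.1]
```

{"fn": "carry_out", "kwargs": {
  "commands": [0.05,-0.231,-0.314,27.3,0,0,-1,0.05,-0.231,-0.314,27.3,0,0,-1,0.05,-0.231,-0.314,27.3,0,0,-1,0.05,-0.231,-0.314,27.3,0,0,-1,0.05,-0.231,-0.314,27.3,0,0,-1,0.05,-0.231,-0.314,27.3,0,0,-1,0.05,-0.231,-0.314,27.3,0,0,-1,0.05,-0.231,-0.314,27.3,0,0,-1,0.1,-0.231,-0.314,27.3,0,0,-1,0.1,-0.231,-0.314,27.3,0,0,-1,0.1,-0.231,-0.314,27.3,0,0,-1,0.1,-0.231,-0.314,27.3,0,0,-1],
  "grip_force": 30
}}

```text
time: 1.6
tool_pos: [435.0, -215.2, 154.9]
tcp_rot: [-176.7, 89.9, -0.8]
ft_force: [0.5, -0.2, 0.4]
finger_gap: 85.4
```

```bash
python3 - <<'E'
from h import *
from bench import optics
c=optics.calibration('wrist'); p,d=optics.snapshot('wrist')
cv2.imwrite('pics/w1.png',p[:,:,::-1])
X=cloud(d,c); Z=X[...,2]; b=(Z>10)&(Z<60)&(d>0)&(np.hypot(X[...,0]-434,X[...,1]+214)<75)
print(rect(X[b]),Z[b].max(),b.sum()); b&=Z<40;print(rect(X[b]))
plan([(434,-214,150,86),(434,-214,25,86)])
E
```

```text
[ 436.6 -217.3  102.6   58.2   -4. ] 37.956205670150325 9946
[ 436.6 -217.3  102.6   58.2   -4. ]
t 1.65 tcp [ 435.  -215.   154.7] jaw -94.0 down [ 0.002  0.    -1.   ] q1,q6 [-32.4  61.6] gap 85.3 F [-0.5 -0.4  0.5]
(434, -214, 150, 86) shift [ 0.0047 -0.0009  0.0011] rot [180.    0.    0.2]
(434, -214, 150, 266) shift [ 0.0047 -0.0009  0.0011] rot [-0.  -0.1  0. ]
(434, -214, 25, 86) shift [ 0.1297 -0.0009  0.0013] rot [180.    0.    0.2]
(434, -214, 25, 266) shift [ 0.1297 -0.0009  0.0013] rot [-0.  -0.1  0. ]
```

View pics/w1.png

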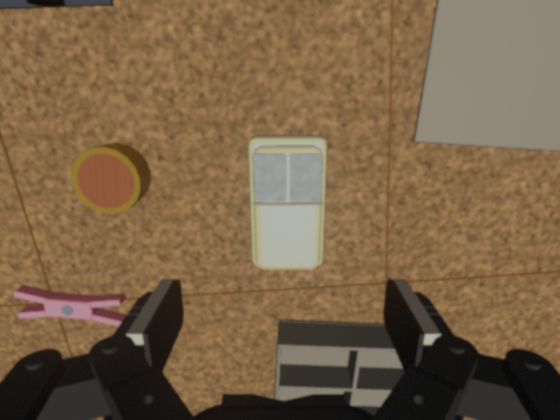

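The mouse is centred ahead of the open fingers, around pixel (288,203). Descend and grip.

{"fn": "carry_out", "kwargs": {
  "commands": [0.06,0.002,-0.001,0,0,0,-1,0.1,0.002,-0.001,0,0,0,-1,0.128,0.002,-0.001,0,0,0,-1,0.128,0.002,-0.001,0,0,0,-1,0.128,0.002,-0.001,0,0,0,0.8,0.128,0.002,-0.001,0,0,0,0.8,0.128,0.002,-0.001,0,0,0,0.8,0.128,0.002,-0.001,0,0,0,0.8,0.128,0.002,-0.001,0,0,0,0.8,0.1,0.002,-0.001,0,0,0,0.8,0.05,0.002,-0.001,0,0,0,0.8,0.02,0.002,-0.001,0,0,0,0.8]
}}

```text
time: 3.15
tool_pos: [437.1, -217.8, 138.4]
tcp_rot: [161.3, 89.7, -22.8]
ft_force: [-0.1, 0.3, -1.2]
finger_gap: 56.9
```

```bash
python3 - <<'E'
from h import *
plan([(544.3,-420.8,130,82.6),(544.3,-420.8,31,82.6)])
E
```

```text
t 3.15 tcp [ 437.1 -217.8  138.4] jaw -94.0 down [ 0.006 -0.002 -1.   ] q1,q6 [-32.5  61.5] gap 56.9 F [-0.1  0.3 -1.2]
(544.3, -420.8, 130, 82.6) shift [ 0.0094  0.195  -0.1211] rot [-176.6    0.2   -0.5]
(544.3, -420.8, 130, 262.6) shift [ 0.0094  0.195  -0.1211] rot [ 3.4 -0.3 -0.1]
(544.3, -420.8, 31, 82.6) shift [ 0.1084  0.1948 -0.1206] rot [-176.6    0.2   -0.5]
(544.3, -420.8, 31, 262.6) shift [ 0.1084  0.1948 -0.1206] rot [ 3.4 -0.3 -0.1]
```

{"fn": "carry_out", "kwargs": {
  "commands": [0.01,0.195,-0.121,3.4,0,0,0.8,0.01,0.195,-0.121,3.4,0,0,0.8,0.01,0.195,-0.121,3.4,0,0,0.8,0.01,0.195,-0.121,3.4,0,0,0.8,0.01,0.195,-0.121,3.4,0,0,0.8,0.04,0.195,-0.121,3.4,0,0,0.8,0.07,0.195,-0.121,3.4,0,0,0.8,0.09,0.195,-0.121,3.4,0,0,0.8,0.1,0.195,-0.121,3.4,0,0,0.8,0.1,0.195,-0.121,3.4,0,0,0.8]
}}

```text
time: 4.4
tool_pos: [544.5, -420.7, 39.3]
tcp_rot: [167.0, 89.7, -20.4]
ft_force: [0.1, -0.0, -0.9]
finger_gap: 56.5
```

```bash
python3 - <<'E'
from h import *
from bench import optics
c=optics.calibration('wrist'); p,d=optics.snapshot('wrist')
X=cloud(d,c); Z=X[...,2]
plan([(544.3,-420.8,31,82.6)])
cv2.imwrite('pics/w2.png',p[:,:,::-1])
E
```

```text
t 4.45 tcp [ 545.  -421.2   40.3] jaw -97.4 down [ 0.006 -0.003 -1.   ] q1,q6 [-42.   55.4] gap 57.0 F [-0.1 -0.3 -0.9]
(544.3, -420.8, 31, 82.6) shift [ 0.0093 -0.0003  0.0008] rot [180.   -0.2   0.6]
(544.3, -420.8, 31, 262.6) shift [ 0.0093 -0.0003  0.0008] rot [-0.  -0.4 -0.1]
```

View pics/w2.png

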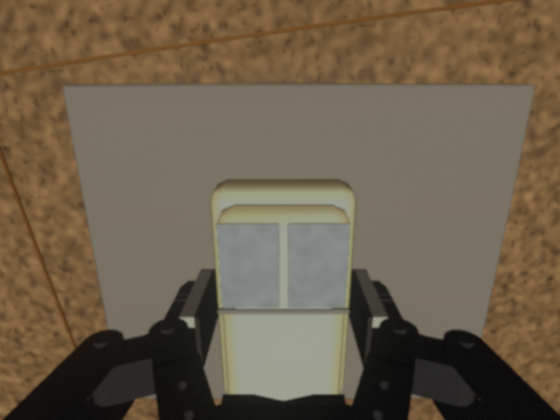

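Mouse held straight between the pads (284,290); the mat spans 65–532 in columns, so it may sit a few mm to the right. A quick check of its edges.

```bash
python3 - <<'E'
from h import *
from bench import optics
c=optics.calibration('wrist'); p,d=optics.snapshot('wrist')
a=np.radians(-7.4); f=np.array([np.cos(a),np.sin(a)]); l=np.array([-np.sin(a),np.cos(a)]); o=np.array([544.3,-420.8])
S=cv2.cvtColor(p,cv2.COLOR_RGB2HSV)[...,1]
for row in (130,170,230,260):
    cols=np.where(S[row]<75)[0]; P=onplane([[cols.min(),row],[cols.max(),row]],c,4)[:,:2]-o; print(row,cols.min(),cols.max(),(P@f).round(1),(P@l).round(1))
for col in (120,200,280,400,480):
    r_=np.where(S[:,col]<75)[0].min(); P=onplane([[col,r_]],c,4)[:,:2]-o; print(col,r_,(P@f).round(1),(P@l).round(1))
E
```

```text
130 71 522 [69.6 69.3] [  94.  -104.5]
170 78 514 [51.7 51.4] [  94.2 -104.6]
230 90 501 [22.4 21.9] [  93.8 -104.3]
260 95 495 [6.4 5.9] [  94.1 -104.5]
120 86 [87.8] [69.7]
200 86 [87.6] [35.8]
280 86 [87.5] [2.1]
400 86 [87.5] [-48.6]
480 86 [87.6] [-82.6]
```

{"fn": "carry_out", "kwargs": {
  "commands": [0.005,0.004,-0.001,0,0,0,0.8,0.0095,0.004,-0.001,0,0,0,0.8,0.0095,0.004,-0.001,0,0,0,0.8,0.0095,0.004,-0.001,0,0,0,0.8,0.0095,0.004,-0.001,0,0,0,-1,0.0095,0.004,-0.001,0,0,0,-1,0.0095,0.004,-0.001,0,0,0,-1,0.0095,0.004,-0.001,0,0,0,-1,-0.03,0.004,-0.001,0,0,0,-1,-0.09,0.004,-0.001,0,0,0,-1,-0.14,0.004,-0.001,0,0,0,-1,-0.16,0.004,-0.001,0,0,0,-1]
}}

```text
time: 6.0
tool_pos: [546.1, -426.3, 205.9]
tcp_rot: [153.3, 89.2, -34.1]
ft_force: [-0.3, -1.2, 0.6]
finger_gap: 85.3
```

```bash
python3 - <<'E'
from h import *
from bench import optics
c=optics.calibration('wrist'); p,d=optics.snapshot('wrist')
X=cloud(d,c); Z=X[...,2]; near=(d>0)&(np.hypot(X[...,0]-545,X[...,1]+424)<80); b=(Z>12)&(Z<45)&near
print('mouse',rect(X[b]))
S=cv2.cvtColor(p,cv2.COLOR_RGB2HSV)[...,1]
m=((Z>1.8)&(Z<45)&(d>0)&(np.hypot(X[...,0]-545,X[...,1]+424)<150)); print('mat',rect(X[m]))
plan([(464.7,-83.5,150,86),(464.7,-83.5,26,86)])
E
```

```text
mouse [ 545.7 -425.7  102.4   58.1   -7.3]
mat [ 545.1 -424.3  298.7  296.3   18.4]
t 6.05 tcp [ 546.3 -426.5  207.1] jaw -97.4 down [ 0.013 -0.009 -1.   ] q1,q6 [-42.3  55.1] gap 85.5 F [ 0.8 -0.4  3.1]
(464.7, -83.5, 150, 86) shift [ 0.0531 -0.33    0.126 ] rot [176.6  -0.7   1.2]
(464.7, -83.5, 150, 266) shift [ 0.0531 -0.33    0.126 ] rot [-3.4 -0.8 -0.4]
(464.7, -83.5, 26, 86) shift [ 0.177  -0.3309  0.1277] rot [176.6  -0.7   1.2]
(464.7, -83.5, 26, 266) shift [ 0.177  -0.3309  0.1277] rot [-3.4 -0.8 -0.4]
```

{"fn": "carry_out", "kwargs": {
  "commands": [0.05,-0.33,0.126,-3.4,-0.8,0,-1,0.05,-0.33,0.126,-3.4,-0.8,0,-1,0.05,-0.33,0.126,-3.4,-0.8,0,-1,0.05,-0.33,0.126,-3.4,-0.8,0,-1,0.05,-0.33,0.126,-3.4,-0.8,0,-1,0.05,-0.33,0.126,-3.4,-0.8,0,-1,0.05,-0.33,0.126,-3.4,-0.8,0,-1,0.05,-0.33,0.126,-3.4,-0.8,0,-1,0.05,-0.33,0.126,-3.4,-0.8,0,-1]
}}

```text
time: 7.18
tool_pos: [464.8, -84.5, 152.8]
tcp_rot: [81.8, 89.6, -102.3]
ft_force: [-0.1, -0.4, 0.5]
finger_gap: 85.4
```

```bash
python3 - <<'E'
from h import *
from bench import optics
c=optics.calibration('wrist'); p,d=optics.snapshot('wrist')
X=cloud(d,c); Z=X[...,2]; b=(Z>12)&(Z<40)&(d>0)&(np.hypot(X[...,0]-465,X[...,1]+84)<45)
q=rect(X[b]);print('tin',q); b=(Z>5)&(Z<30)&(d>0)&(np.hypot(X[...,0]-460,X[...,1]-70)<55)
print('puller',rect(X[b]),b.sum())
plan([(q[0],q[1],26,86)])
E
```

```text
tin [ 4.662e+02 -8.600e+01  5.040e+01  5.000e+01  1.000e-01]
puller [461.7  68.9  92.8  28.3  -9.8] 2830
t 7.22 tcp [464.8 -84.5 152.9] jaw -94.1 down [-0.001 -0.007 -1.   ] q1,q6 [-16.2  78. ] gap 85.4 F [-0.6  0.5 -0.4]
(np.float64(466.2), np.float64(-86.0), 26, 86) shift [ 0.1269  0.0005 -0.0016] rot [ 1.799e+02 -7.000e-01 -1.000e-01]
(np.float64(466.2), np.float64(-86.0), 26, 266) shift [ 0.1269  0.0005 -0.0016] rot [-0.1  0.1 -0.4]
```

{"fn": "carry_out", "kwargs": {
  "commands": [0.06,0.001,-0.002,0,0,0,-1,0.1,0.001,-0.002,0,0,0,-1,0.127,0.001,-0.002,0,0,0,-1,0.127,0.001,-0.002,0,0,0,-1,0.127,0.001,-0.002,0,0,0,0.8,0.127,0.001,-0.002,0,0,0,0.8,0.127,0.001,-0.002,0,0,0,0.8,0.127,0.001,-0.002,0,0,0,0.8,0.127,0.001,-0.002,0,0,0,0.8,0.08,0.001,-0.002,0,0,0,0.8,0.02,0.001,-0.002,0,0,0,0.8,-0.03,0.001,-0.002,0,0,0,0.8]
}}

```text
time: 8.72
tool_pos: [467.4, -85.5, 186.6]
tcp_rot: [105.9, 89.5, -78.2]
ft_force: [0.7, -1.0, -0.4]
finger_gap: 49.7
```

```bash
python3 - <<'E'
from h import *
plan([(531,417.5,170,88),(531,417.5,80,88)])
E
```

```text
t 8.72 tcp [467.4 -85.5 186.6] jaw -94.1 down [ 0.002 -0.008 -1.   ] q1,q6 [-16.2  77.9] gap 49.7 F [ 0.7 -1.  -0.4]
(531, 417.5, 170, 88) shift [ 0.0125 -0.5064 -0.0275] rot [177.9  -0.7   0.2]
(531, 417.5, 170, 268) shift [ 0.0125 -0.5064 -0.0275] rot [-2.1 -0.1 -0.5]
(531, 417.5, 80, 88) shift [ 0.1025 -0.5071 -0.0273] rot [177.9  -0.7   0.2]
(531, 417.5, 80, 268) shift [ 0.1025 -0.5071 -0.0273] rot [-2.1 -0.1 -0.5]
```

{"fn": "carry_out", "kwargs": {
  "commands": [0.01,-0.506,-0.028,-2,0,0,0.8,0.01,-0.506,-0.028,-2,0,0,0.8,0.01,-0.506,-0.028,-2,0,0,0.8,0.01,-0.506,-0.028,-2,0,0,0.8,0.01,-0.506,-0.028,-2,0,0,0.8,0.01,-0.506,-0.028,-2,0,0,0.8,0.01,-0.506,-0.028,-2,0,0,0.8,0.01,-0.506,-0.028,-2,0,0,0.8,0.01,-0.506,-0.028,-2,0,0,0.8,0.01,-0.506,-0.028,-2,0,0,0.8,0.01,-0.506,-0.028,-2,0,0,0.8,0.01,-0.506,-0.028,-2,0,0,0.8]
}}

```text
time: 10.22
tool_pos: [532.0, 415.8, 173.2]
tcp_rot: [108.8, 89.5, -73.4]
ft_force: [0.3, -0.1, -0.5]
finger_gap: 49.3
```

```bash
python3 - <<'E'
from h import *
from bench import optics
plan([(531,417.5,30.5,88)])
c=optics.calibration('wrist'); p,d=optics.snapshot('wrist')
cv2.imwrite('pics/w3.png',p[:,:,::-1])
X=cloud(d,c); Z=X[...,2]; b=(Z>25)&(Z<55)&(d>0)&(np.hypot(X[...,0]-433,X[...,1]-419)<60); print('pot',rect(X[b]) if b.sum()>9 else 0)
b=(Z>30)&(Z<125)&(d>0)&(np.hypot(X[...,0]-630,X[...,1]-415)<80)&(X[...,0]>580); print('holder',rect(X[b]))
m=(Z>2)&(Z<7)&(d>0)
for x in (490,510,560,580):
    s=m&(abs(X[...,0]-x)<3)&(abs(X[...,1]-419)<85); y=X[s][:,1]
    if len(y): print(x,y.min().round(1),y.max().round(1))
E
```

```text
t 10.22 tcp [532.  415.8 173.2] jaw -92.2 down [ 0.002 -0.008 -1.   ] q1,q6 [ 33.9 126.2] gap 49.3 F [ 0.3 -0.1 -0.5]
(531, 417.5, 30.5, 88) shift [ 0.1427 -0.0028  0.0014] rot [179.8  -0.7   0.2]
(531, 417.5, 30.5, 268) shift [ 0.1427 -0.0028  0.0014] rot [-0.2 -0.2 -0.5]
pot 0
holder [628.6 414.3  89.4  35.8  83.5]
490 341.1 481.8
510 340.9 494.7
560 337.1 500.9
580 336.3 498.1
```

View pics/w3.png

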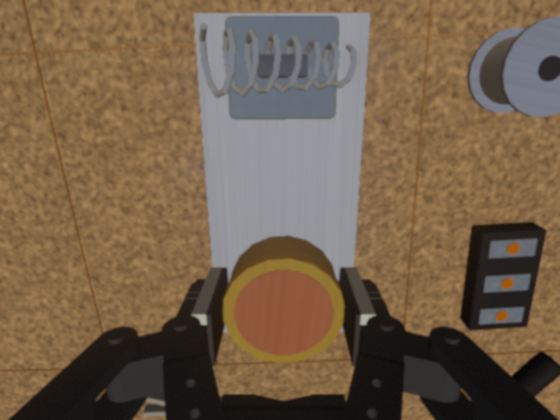

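Tin held at (284,312) with the plate beneath it; plate edges run from columns 196–368 at the far end (row 14).

```bash
python3 - <<'E'
from h import *
from bench import optics
c=optics.calibration('wrist'); p=cv2.imread('pics/w3.png')
S=cv2.cvtColor(p,cv2.COLOR_BGR2HSV)[...,1]
L=[];Rr=[]
for row in (130,160,190,215):
    cols=np.where(S[row,150:420]<60)[0]+150; P=onplane([[cols.min(),row],[cols.max()+1,row]],c,4)[:,:2]; L.append(P[0]);Rr.append(P[1]); print(row,cols.min(),cols.max(),P.round(1).tolist())
F=onplane([[col,np.where(S[:,col]<60)[0].min()] for col in (210,280,350)],c,4)[:,:2]; print('far',F.round(1).tolist())
E
```

```text
130 202 362 [[588.7, 478.7], [583.5, 349.2]]
160 204 361 [[564.4, 479.8], [559.1, 349.3]]
190 206 359 [[538.7, 480.9], [533.3, 350.2]]
215 208 357 [[516.2, 481.7], [510.7, 351.2]]
far [[672.3, 463.7], [670.9, 412.5], [669.1, 361.3]]
```

{"fn": "carry_out", "kwargs": {
  "commands": [0.06,-0.001,0.001,0,0,0,0.8,0.11,-0.001,0.001,0,0,0,0.8,0.13,-0.001,0.001,0,0,0,0.8,0.142,-0.001,0.001,0,0,0,0.8,0.142,-0.001,0.001,0,0,0,0.8,0.142,-0.001,0.001,0,0,0,0.8,0.142,-0.001,0.001,0,0,0,-1,0.142,-0.001,0.001,0,0,0,-1,0.142,-0.001,0.001,0,0,0,-1,0.142,-0.001,0.001,0,0,0,-1,0.09,-0.001,0.001,0,0,0,-1,0.03,-0.001,0.001,0,0,0,-1]
}}

```text
time: 11.78
tool_pos: [529.9, 415.9, 142.3]
tcp_rot: [86.6, 89.4, -95.6]
ft_force: [0.8, 0.8, 0.2]
finger_gap: 85.5
```

```bash
python3 - <<'E'
from h import *
plan([(447,221,180,-88.3)])
E
```

```text
t 11.78 tcp [529.9 415.9 142.3] jaw -92.2 down [-0.001 -0.01  -1.   ] q1,q6 [ 34.  126.3] gap 85.5 F [0.8 0.8 0.2]
(447, 221, 180, -88.3) shift [-0.0356  0.1983  0.0754] rot [-3.9  0.1 -0.6]
(447, 221, 180, 91.7) shift [-0.0356  0.1983  0.0754] rot [ 1.761e+02 -9.000e-01 -1.000e-01]
```

{"fn": "carry_out", "kwargs": {
  "commands": [-0.036,0.01,0.004,-3.9,0,-0.6,-1,-0.036,0.198,0.075,-3.9,0,-0.6,-1,-0.036,0.198,0.075,-3.9,0,-0.6,-1,-0.036,0.198,0.075,-3.9,0,-0.6,-1,-0.036,0.198,0.075,-3.9,0,-0.6,-1,-0.036,0.198,0.075,-3.9,0,-0.6,-1,-0.036,0.198,0.075,-3.9,0,-0.6,-1]
}}

```text
time: 12.65
tool_pos: [448.2, 222.4, 181.0]
tcp_rot: [-108.7, 89.9, 73.0]
ft_force: [-0.4, -0.1, 0.0]
finger_gap: 85.8
```

```bash
python3 - <<'E'
from h import *
from bench import optics
c=optics.calibration('wrist'); p,d=optics.snapshot('wrist')
X=cloud(d,c); Z=X[...,2]; b=(Z>10)&(Z<40)&(d>0)&(np.hypot(X[...,0]-447,X[...,1]-221)<70)
q=rect(X[b]);print('tray',q)
b=(Z>15)&(Z<50)&(d>0)&(np.hypot(X[...,0]-531,X[...,1]-416)<45); print('tin',rect(X[b]),np.median(Z[b])) if b.sum() else 0
plan([(q[0],q[1],26,q[4]-90)])
E
```

```text
tray [447.7 220.1  99.9  56.1   0.9]
tin [529.4 413.   50.7  43.1 -12.3] 29.657600068642637
t 12.7 tcp [448.1 222.4 180.8] jaw -88.2 down [-0.     0.001 -1.   ] q1,q6 [ 20.5 108.7] gap 85.6 F [ 0.   0.7 -0.8]
(np.float64(447.7), np.float64(220.1), 26, np.float64(-89.1)) shift [0.1548 0.0024 0.0004] rot [0.9 0.  0. ]
(np.float64(447.7), np.float64(220.1), 26, np.float64(90.9)) shift [0.1548 0.0024 0.0004] rot [-1.791e+02 -1.000e-01  0.000e+00]
```

{"fn": "carry_out", "kwargs": {
  "commands": [0.06,0.002,0,0.9,0,0,-1,0.115,0.002,0,0.9,0,0,-1,0.145,0.002,0,0.9,0,0,-1,0.155,0.002,0,0.9,0,0,-1,0.155,0.002,0,0.9,0,0,0.8,0.155,0.002,0,0.9,0,0,0.8,0.155,0.002,0,0.9,0,0,0.8,0.155,0.002,0,0.9,0,0,0.8,0.155,0.002,0,0.9,0,0,0.8,0.1,0.002,0,0.9,0,0,0.8,0.04,0.002,0,0.9,0,0,0.8,0.0,0.002,0,0.9,0,0,0.8],
  "grip_force": 40
}}

```text
time: 14.2
tool_pos: [449.1, 220.7, 184.5]
tcp_rot: [-150.3, 89.8, 30.5]
ft_force: [1.0, 0.2, -1.7]
finger_gap: 54.8
```

```bash
python3 - <<'E'
from h import *
plan([(643,-18,175,-3)])
E
```

```text
t 14.2 tcp [449.1 220.7 184.5] jaw -89.1 down [ 0.004  0.002 -1.   ] q1,q6 [ 20.3 109.4] gap 54.8 F [ 1.   0.2 -1.7]
(643, -18, 175, -3) shift [ 0.0097  0.2416 -0.1903] rot [-86.1  -0.3  -0.1]
(643, -18, 175, 177) shift [ 0.0097  0.2416 -0.1903] rot [93.9 -0.1  0.3]
```

{"fn": "carry_out", "kwargs": {
  "commands": [0,0.242,-0.19,-86,0,0,0.8,0,0.242,-0.19,-86,0,0,0.8,0,0.242,-0.19,-86,0,0,0.8,0,0.242,-0.19,-86,0,0,0.8,0,0.242,-0.19,-86,0,0,0.8,0,0.242,-0.19,-86,0,0,0.8,0,0.242,-0.19,-86,0,0,0.8,0,0.242,-0.19,-86,0,0,0.8,0,0.242,-0.19,-86,0,0,0.8,0,0.242,-0.19,-86,0,0,0.8,0,0.242,-0.19,-86,0,0,0.8,0,0.242,-0.19,-86,0,0,0.8]
}}

```text
time: 15.7
tool_pos: [642.7, -18.3, 184.8]
tcp_rot: [122.5, 89.8, 29.3]
ft_force: [-0.2, -0.2, -1.0]
finger_gap: 55.1
```

```bash
python3 - <<'E'
from h import *
from bench import optics
plan([(643,-18,96.5,-3)])
c=optics.calibration('wrist'); p,d=optics.snapshot('wrist')
cv2.imwrite('pics/w4.png',p[:,:,::-1])
X=cloud(d,c); Z=X[...,2]; b=(Z>60)&(Z<80)&(d>0); print(rect(X[b]))
for lo in range(520,720,20):
    s=b&(abs(X[...,0]-lo)<2); y=X[s][:,1]
    if len(y)>5: print('x',lo,np.percentile(y,[1,99]).round(1))
for lo in range(-110,90,20):
    s=b&(abs(X[...,1]-lo)<2); y=X[s][:,0]
    if len(y)>5: print('y',lo,np.percentile(y,[1,99]).round(1))
E
```

```text
t 15.7 tcp [642.7 -18.3 184.8] jaw -3.2 down [ 0.004  0.002 -1.   ] q1,q6 [-6.3 -3.1] gap 55.1 F [-0.2 -0.2 -1. ]
(643, -18, 96.5, -3) shift [ 0.0883 -0.     -0.0001] rot [-0.2 -0.1 -0.2]
(643, -18, 96.5, 177) shift [ 0.0883 -0.     -0.0001] rot [179.8  -0.3   0.2]
[722.2 -32.7 297.6 200.7 -10.9]
x 600 [ 4.9 78.1]
x 620 [ 8.4 77.2]
x 640 [ 7.1 76. ]
x 660 [ 6.3 74.8]
x 680 [ 5.  73.7]
x 700 [-54.6  72.5]
y -110 [815.3 843.3]
y -50 [585.5 700.2]
y -30 [586.8 701.4]
y -10 [587.7 702.4]
y 10 [590.2 701.6]
y 30 [591.1 702.7]
y 50 [592.  703.7]
y 70 [593.4 704.5]
```

View pics/w4.png

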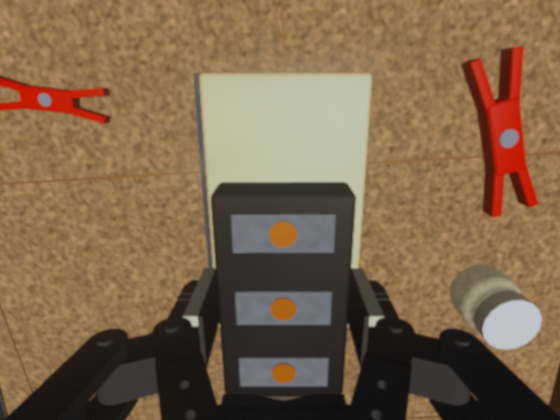

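Tray (284,290) is aligned with the eraser's top (columns 200–370). Place it.

{"fn": "carry_out", "kwargs": {
  "commands": [0.04,0.002,0,0,0,0,0.8,0.07,0.002,0,0,0,0,0.8,0.082,0.002,0,0,0,0,0.8,0.088,0.002,0,0,0,0,0.8,0.088,0.002,0,0,0,0,0.8,0.088,0.002,0,0,0,0,0.8]
}}

```text
time: 16.5
tool_pos: [646.0, -18.4, 98.1]
tcp_rot: [110.3, 89.6, 17.1]
ft_force: [-0.5, 0.2, -0.4]
finger_gap: 54.9
```

{"fn": "carry_out", "kwargs": {
  "commands": [0,0,0,0,0,0,-1,0,0,0,0,0,0,-1,0,0,0,0,0,0,-1,0,0,0,0,0,0,-1,-0.03,0,0,0,0,0,-1,-0.08,0,0,0,0,0,-1,-0.12,0,0,0,0,0,-1,-0.12,0,0,0,0,0,-1]
}}

```text
time: 17.5
tool_pos: [647.8, -18.8, 223.7]
tcp_rot: [96.8, 89.2, 3.6]
ft_force: [0.3, -0.7, 0.4]
finger_gap: 85.1
```

```bash
python3 - <<'E'
from h import *
from bench import optics
plan([(461.7,68.9,170,80.2)])
c=optics.calibration('wrist'); p,d=optics.snapshot('wrist')
X=cloud(d,c); Z=X[...,2]; b=(Z>81)&(Z<110)&(d>0)&(np.hypot(X[...,0]-644,X[...,1]+18)<75); print('tray',rect(X[b]),np.median(Z[b]))
b=(Z>62)&(Z<110)&(d>0)&(np.hypot(X[...,0]-644,X[...,1]+18)<130); print('eraser',rect(X[b]))
E
```

```text
t 17.5 tcp [647.8 -18.8 223.7] jaw -3.2 down [ 0.014  0.001 -1.   ] q1,q6 [-6.3 -3.1] gap 85.1 F [ 0.3 -0.7  0.4]
(461.7, 68.9, 170, 80.2) shift [ 0.051  -0.1914 -0.0771] rot [-83.4   0.5  -0.7]
(461.7, 68.9, 170, 260.2) shift [ 0.051  -0.1914 -0.0771] rot [96.6 -0.8 -0.5]
tray [648.  -21.3 100.1  56.2  87. ] 90.71874088643528
eraser [644.8 -18.7 189.7 114.7  86.8]
```

{"fn": "carry_out", "kwargs": {
  "commands": [0.05,-0.191,-0.077,-83.4,0.5,-0.7,-1,0.05,-0.191,-0.077,-83.4,0.5,-0.7,-1,0.05,-0.191,-0.077,-83.4,0.5,-0.7,-1,0.05,-0.191,-0.077,-83.4,0.5,-0.7,-1,0.05,-0.191,-0.077,-83.4,0.5,-0.7,-1,0.05,-0.191,-0.077,-83.4,0.5,-0.7,-1,0.05,-0.191,-0.077,-83.4,0.5,-0.7,-1,0.05,-0.191,-0.077,-83.4,0.5,-0.7,-1,0.05,-0.191,-0.077,-83.4,0.5,-0.7,-1,0.05,-0.191,-0.077,-83.4,0.5,-0.7,-1,0.05,-0.191,-0.077,-83.4,0.5,-0.7,-0.5,0.05,-0.191,-0.077,-83.4,0.5,-0.7,-0.5]
}}

```text
time: 19.05
tool_pos: [460.6, 68.9, 168.8]
tcp_rot: [179.6, 89.8, 169.7]
ft_force: [-0.3, 1.1, -0.2]
finger_gap: 63.9
```

```bash
python3 - <<'E'
from h import *
from bench import optics
c=optics.calibration('wrist'); p,d=optics.snapshot('wrist')
X=cloud(d,c); Z=X[...,2]; b=(Z>6)&(Z<30)&(d>0)&(np.hypot(X[...,0]-461,X[...,1]-69)<60)
q=rect(X[b]);print('puller',q)
plan([(q[0],q[1],25,q[4]+90)])
E
```

```text
puller [461.3  69.5  92.   27.3 -10.1]
t 19.1 tcp [460.6  68.9 168.8] jaw 80.2 down [-0.003  0.001 -1.   ] q1,q6 [  2.2 -78. ] gap 64.1 F [0.6 0.1 0. ]
(np.float64(461.3), np.float64(69.5), 25, np.float64(79.9)) shift [0.1438 0.0007 0.001 ] rot [ 0.3 -0.2 -0. ]
(np.float64(461.3), np.float64(69.5), 25, np.float64(259.9)) shift [0.1438 0.0007 0.001 ] rot [-179.7    0.    -0.3]
```

{"fn": "carry_out", "kwargs": {
  "commands": [0.06,0.001,0.001,0,0,0,-0.5,0.115,0.001,0.001,0,0,0,-0.5,0.135,0.001,0.001,0,0,0,-0.5,0.143,0.001,0.001,0,0,0,-0.5,0.143,0.001,0.001,0,0,0,1,0.143,0.001,0.001,0,0,0,1,0.143,0.001,0.001,0,0,0,1,0.143,0.001,0.001,0,0,0,1,0.143,0.001,0.001,0,0,0,1,0.143,0.001,0.001,0,0,0,1,0.09,0.001,0.001,0,0,0,1,0.03,0.001,0.001,0,0,0,1],
  "grip_force": 30
}}

```text
time: 20.6
tool_pos: [460.6, 69.7, 139.6]
tcp_rot: [-175.9, 89.7, 174.2]
ft_force: [1.2, 0.5, -0.9]
finger_gap: 17.0
```

```bash
python3 - <<'E'
from h import *
from bench import optics
plan([(647.5,-20,180,-3)])
p,d=optics.snapshot('wrist'); cv2.imwrite('pics/w5.png',p[:,:,::-1])
E
```

```text
t 20.6 tcp [460.6  69.7 139.6] jaw 80.2 down [-0.006  0.001 -1.   ] q1,q6 [  2.3 -77.9] gap 17.0 F [ 1.2  0.5 -0.9]
(647.5, -20, 180, -3) shift [-0.0415 -0.0564  0.1992] rot [83.2 -0.2  0.3]
(647.5, -20, 180, 177) shift [-0.0415 -0.0564  0.1992] rot [-96.8  -0.3  -0.3]
```

View pics/w5.png

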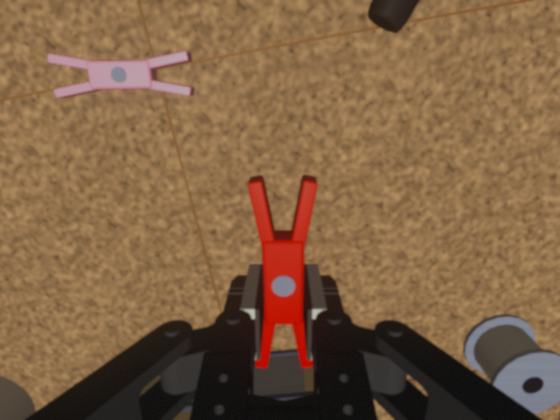

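Puller held by its middle block at (284,285), straight.

{"fn": "carry_out", "kwargs": {
  "commands": [-0.042,0,0,0,0,0,1,-0.042,-0.056,0.199,83.2,0,0,1,-0.042,-0.056,0.199,83.2,0,0,1,-0.042,-0.056,0.199,83.2,0,0,1,-0.042,-0.056,0.199,83.2,0,0,1,-0.042,-0.056,0.199,83.2,0,0,1,-0.042,-0.056,0.199,83.2,0,0,1,-0.042,-0.056,0.199,83.2,0,0,1,-0.042,-0.056,0.199,83.2,0,0,1,-0.042,-0.056,0.199,83.2,0,0,1,-0.042,-0.056,0.199,83.2,0,0,1,-0.042,-0.056,0.199,83.2,0,0,1]
}}

```text
time: 22.15
tool_pos: [652.0, -19.2, 192.8]
tcp_rot: [101.2, 89.6, 8.3]
ft_force: [-0.4, 0.4, 0.2]
finger_gap: 16.7
```

```bash
python3 - <<'E'
from h import *
from bench import optics
plan([(647.5,-20.5,117,-3)])
p,d=optics.snapshot('wrist'); cv2.imwrite('pics/w6.png',p[:,:,::-1])
E
```

```text
t 22.15 tcp [652.  -19.2 192.8] jaw -2.9 down [ 0.007  0.001 -1.   ] q1,q6 [-6.2 -3.3] gap 16.7 F [-0.4  0.4  0.2]
(647.5, -20.5, 117, -3) shift [ 0.0758 -0.005   0.0016] rot [ 0.1 -0.1 -0.4]
(647.5, -20.5, 117, 177) shift [ 0.0758 -0.005   0.0016] rot [-1.799e+02  7.000e-01 -1.000e-01]
```

View pics/w6.png

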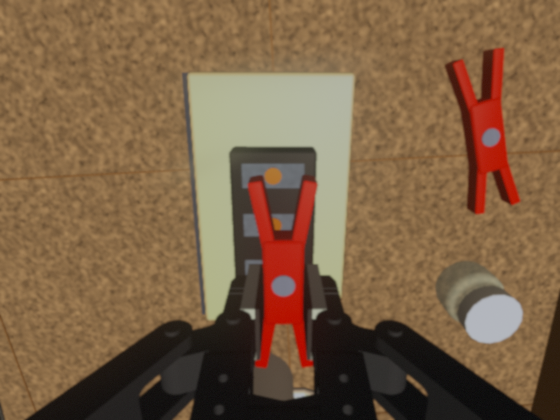

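The tray centre is at column 273 against 284 for the puller, which fits the computed -5 mm correction.

{"fn": "carry_out", "kwargs": {
  "commands": [0.03,-0.005,0.0015,0,0,0,1,0.06,-0.005,0.0015,0,0,0,1,0.07,-0.005,0.0015,0,0,0,1,0.076,-0.005,0.0015,0,0,0,1,0.076,-0.005,0.0015,0,0,0,1,0.076,-0.005,0.0015,0,0,0,1]
}}

```text
time: 22.95
tool_pos: [648.3, -20.5, 118.0]
tcp_rot: [97.9, 89.5, 5.0]
ft_force: [0.6, 0.7, 0.2]
finger_gap: 17.0
```

{"fn": "carry_out", "kwargs": {
  "commands": [0,0,0,0,0,0,0.2,0,0,0,0,0,0,0,0,0,0,0,0,0,-0.2,0,0,0,0,0,0,-0.2,0,0,0,0,0,0,-0.2,-0.04,0,0,0,0,0,-0.2,-0.09,0,0,0,0,0,-0.2,-0.14,0,0,0,0,0,-0.5,-0.14,0,0,0,0,0,-1]
}}

```text
time: 24.08
tool_pos: [649.7, -20.8, 264.7]
tcp_rot: [92.1, 88.9, -0.8]
ft_force: [0.2, 0.2, -1.7]
finger_gap: 79.8
```

```bash
python3 - <<'E'
from h import *
from bench import optics
plan([(300,-250,350,-45)])
c=optics.calibration('wrist'); p,d=optics.snapshot('wrist')
cv2.imwrite('pics/w7.png',p[:,:,::-1])
X=cloud(d,c); Z=X[...,2]; N=(d>0)&(np.hypot(X[...,0]-646,X[...,1]+20)<75)
for n,a,b_ in (('tray',82,96),('puller',97,115)):
    b=N&(Z>a)&(Z<b_); print(n,rect(X[b]),np.median(Z[b]))
E
```

```text
t 24.07 tcp [649.7 -20.8 264.7] jaw -2.9 down [ 0.02 -0.   -1.  ] q1,q6 [-6.4 -3.5] gap 79.8 F [ 0.2  0.2 -1.7]
(300, -250, 350, -45) shift [-0.0921 -0.3358  0.2467] rot [42.1 -0.5 -1.1]
(300, -250, 350, 135) shift [-0.0921 -0.3358  0.2467] rot [-137.9    1.4   -0.6]
tray [648.1 -20.8 100.8  56.1  86.9] 90.68907137681398
puller [650.8 -16.4  92.4  27.2  87.4] 103.92923507635777
```

View pics/w7.png

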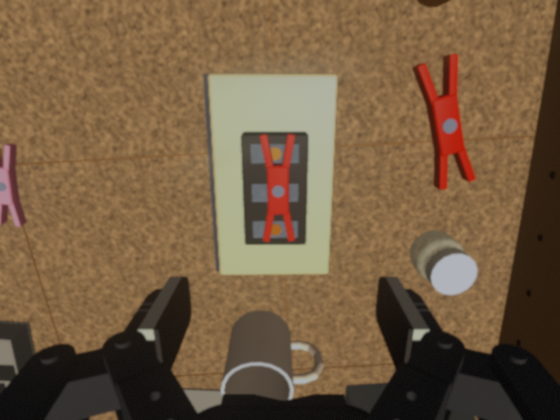

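Puller lies along the tray, about 3 and 4 mm off centre (278,191); the mug still stands. I move clear and check all of it from above.

{"fn": "carry_out", "kwargs": {
  "commands": [-0.09,-0.336,0.1,0,0,0,-1,-0.09,-0.336,0.1,0,0,0,-1,-0.09,-0.336,0.1,0,0,0,-1,-0.09,-0.336,0.1,0,0,0,-1,-0.09,-0.336,0.1,0,0,0,-1,-0.09,-0.336,0.1,0,0,0,-1,-0.09,-0.336,0.1,0,0,0,-1,-0.09,-0.336,0.1,0,0,0,-1,-0.09,-0.336,0.1,0,0,0,-1]
}}

```text
time: 25.25
tool_pos: [306.8, -103.1, 344.8]
tcp_rot: [100.3, 89.3, 7.4]
ft_force: [0.1, -0.1, 0.8]
finger_gap: 85.3
```

```bash
python3 - <<'E'
from h import *
from bench import optics,sense
c=optics.calibration('top'); p,d=optics.snapshot('top'); cv2.imwrite('pics/top9.png',p[:,:,::-1]); s=sense(); print(s['tool_pos'],abs(s['qd']).max())
X=cloud(d,c); Z=X[...,2]
for n,x,y,r_,a,b_ in (('mouse',545,-422,75,12,45),('tin',530,417,45,15,45),('tray+',644,-18,75,81,110),('eraser',644,-18,125,60,110),('puller',644,-18,60,98,112),('mug',610,-231,70,80,100),('pot',433,419,50,25,55)):
    m=(d>0)&(Z>a)&(Z<b_)&(np.hypot(X[...,0]-x,X[...,1]-y)<r_); print(n,rect(X[m]) if m.sum()>3 else m.sum(),np.median(Z[m]).round(1))
m=(d>0)&(Z>2)&(Z<45)&(abs(X[...,0]-545)<125)&(abs(X[...,1]+421)<125); l=cv2.connectedComponents(m.astype(np.uint8))[1]
b=l==np.bincount(l[m]).argmax(); print('mat',rect(X[b]))
E
```

```text
[ 306.85666495 -103.06414856  344.96995779] 0.214529048070392
mouse [ 543.2 -422.6  103.5   58.2   -6.2] 35.1
tin [528.6 419.1  51.1  47.2 -85.4] 28.8
tray+ [646.4 -19.5 101.4  56.7  86.1] 90.2
eraser [643.  -17.5 190.8 116.4  87.5] 70.0
puller [647.7 -15.3  89.7  27.7  85.9] 102.3
mug [ 614.2 -238.4   78.1   76.2  -57.9] 89.0
pot [433.2 420.5  63.7  63.1 -88.3] 36.3
mat [ 544.6 -424.2  202.4  176.8   82.9]
```

View pics/top9.png

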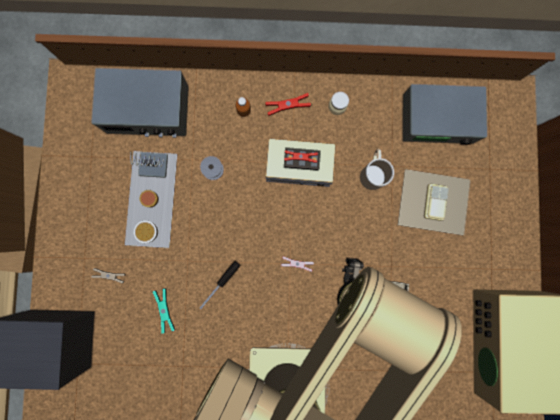

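The top view shows the tray and puller on the eraser (302,158), the tin on the plate (148,198), the mouse on the mat (437,202) and the mug unmoved (378,172). All errors are under about 5 mm, so I hand in.

```bash
python3 -c "
from bench import order
print(order.hand_in())"
```

```text
the job is handed in; nothing more can be done
None
```

The desk is set out and the job is handed in, at about 25 s on the robot's clock. `hand_in` gives no verdict, so these results rest on my own last camera checks.

| Part | Where it is now | Offset from target | Allowed |
|---|---|---|---|
| Mouse | on the mat | about 2 mm, 1° | 15 mm, 14° |
| Tin | on the soldering plate | about 3 mm | 15 mm |
| Tray | on the eraser's top | about 4 mm, 1° | 15 mm, 14° |
| Fuse puller | on the tray | about 3 mm across and 4 mm along, under 1° | 15 mm, 14° |

- **State:** everything was released, with the arm clear and standing still. The mug was not touched and stands where it did in the picture.
- **Puller choice:** I used the small red puller. I left the larger red one and the grey, pink and turquoise ones where they lay.
- **Disagreement:** the top and wrist cameras differed by about 3–5 mm, mainly sideways at the mat. I settled between the two there, and this is well within the tolerances. No check failed.

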